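Release the child-safe medicine drawer with the wooden rod

TASK

The little medicine drawer on the hob board is held shut by a hidden spring catch. Take the wooden rod from its stand, feel gently for the small hole in the steel plate on top of the cabinet, push the catch down through it until the drawer springs out, and set the rod back upright in its stand, fully home. Then pull the drawer fully open by its handle and leave everything else standing where it is.

Things in the scene. Friction and masses are not known exactly. Their poses are not given: they have to be found in the camera images.
- cabinet: small pale wooden cabinet, 160 deep (x) by 130 wide (y) by 100 mm high, fixed on a 15 mm thick board that covers the hob, left or right of the stand. Origin at the centre of its underside; z up, -x is its front, where the drawer comes out. It carries drawer, steel plate and hidden spring catch. Do not push the drawer shut again.
- plate_middle (a point): middle of the upper face of the 44 mm square, 4 mm thick steel plate on the cabinet's top, at (30, 0, 104) mm in the cabinet's frame. The plate's one hole, round, 13 mm wide, has its centre 6 mm from this point, in a direction that differs every time and is not measured: look or feel for it. The plate turns only stiffly about this point, so light rubbing does not move it.
- catch_head (a point): where the middle of the hidden catch's flat round head (27 mm wide) lies at rest, 16 mm straight below plate_middle. Fixed point. The head moves straight down on a spring: 5 N to start, about 9 N where it lets the drawer go, about 8 mm down; hard stop at 12.5 mm. It springs back up. The rod must never press on any part of the cabinet with more than 30 N.
- drawer (a joint): how far the drawer is out, in m: 0 shut (held by the catch), 0.075 fully open at its stop. When the catch lets go, a spring drives it out about 0.03 to 0.04 by itself; about 1 N of friction then keeps it wherever it is put.
- drawer_handle (a point): middle of the round steel bar handle on the drawer's front: bar 10 mm thick, 64 mm long, along the cabinet's y, 40 mm in front of the drawer's face, 70 mm above the cabinet's underside and 30 mm below its top. Moves with the drawer along the cabinet's -x.
- stand: dark wooden block, 64 x 64 x 65 mm high, fixed to the board, with an upright round hole in the middle of its top, 13 mm in diameter and 60 mm deep, with a 3 mm chamfer. Origin at the centre of its underside.
- rod: loose pale wooden rod, about 50 g, upright in the stand at the start: below, a round dowel 10 mm thick and 55 mm long (tip bevelled 2 mm); above, a square handle 18 x 18 mm, 70 mm long, whose lower face rests on the stand's top. Origin at the tip (lowest point), z up the rod, x and y square to the handle's flat sides. Fully home, the tip is 10 mm above the stand's origin.
- salt_shaker: bystander, small salt shaker, 44 mm across and 90 mm high, on the board. Origin at the centre of its underside.
- pepper_mill: bystander, dark wooden pepper mill, 58 mm across and 160 mm high, on the board. Origin at the centre of its underside.
- mug: bystander, pale dotted mug, 91 x 129 x 104 mm high, on the worktop to the left. Origin at the centre of its underside.

How it is judged:
By the outcome, as a careful person would: the job done as asked, in the order asked, and still so for the second after the job is handed in, with the robot touching nothing.
It also fails if it takes over 72 s, if anything falls off the work surface, if the arm or the gripper's body presses on something with over 40 N, if the wrist force passes 120 N, or if a joint passes its speed limit or range.

ROBOT

A 7-joint arm with a two-finger parallel gripper is mounted at the origin on a cart in front of the work surface, level with it; the furniture and walls round the work are solid. World frame = base frame: x ahead of the robot, y to its left, z up, the work surface at z = 0. Lengths are in m, angles in rad, forces in N, time in s.
With the tool pointing down it reaches from about 0.375 to 0.925 m from the base axis. Payload 3.1 kg.
Tool frame: the origin (TCP) lies midway between the tips of the shut fingers; the grasp point (between the pads) lies 19 mm behind it; z points along the fingers, y is the line along which they close (so a half turn about z gives the same grasp; the last joint's range is limited). The gripper opens to 85 mm and grips with 20 to 120 N. Pads are 22 mm wide; open, the fingers measure 114 mm over their backs; the gripper's body (76 mm by 85 mm) begins 54 mm behind the grasp point. The pads swing forward as they close: fully open they stand 13 mm farther back than shut.
Start: joints at [-1.293, 0.383, 0.044, 1.598, -0.018, 1.161, -0.05], TCP at [0.239, 0.605, 0.231] pointing down, gripper open.
Joint ranges: [-2.61, 2.61], [-0.41, 2.15], [-1.48, 1.57], [0, 2.5], [-1.57, 4.71], [0.05, 1.97], [-2.85, 2.85]. Speed limits (rad/s): [2.79, 2.79, 3.14, 3.14, 3.14, 3.14, 3.14].

INTERFACE

Orientations are given as a unit quaternion [x, y, z, w].
In Python, from station import monitor, optics, finish_job gives the robot as it stands. The module is installed in compiled form; this text tells all that it offers.
- The arm moves only by the tool send_rows, never from a script. Its argument "deltas" is a list of rows, each a list of 2 entries, a list of its own where there are three numbers: the shift along the tool's x, y, z in cm, then the turn, a rotation vector about the tool's x, y, z in degrees. A call has 1 to 20 rows; each row shifts and turns the commanded pose from where the row before left it, along the tool's axes as they then stand; what a row does not reach is not made up. A row lasts 1/10 s, in which the tool goes at most 50 mm and 8.59 degrees, less where a joint would pass 70% of its speed; a pose out of reach is approached as far as the arm can. A call is refused whole if a number of a shift passes 5 or a number of a turn 8.59, either way. A call with a gripper value outside its range is refused whole. "gripper" is the closure in counts, from 0 (fully open) to 255 (shut), set as the call begins (left out, the last holds). The fingers move at their own pace and stop on an object; "newtons" is the grip in N (left out, the last holds). Time passes only in rows, so rows that do not move let the fingers close. It gives the time, the measured TCP pose, the force, the opening and the grip force at its end, in the units of the state.
- monitor.read_state(): the state, without advancing time (a new reading comes with each control period).
- optics.snapshot(name): name is "scene" or "side" or "wrist"; returns a dict with "frame" (400x640x3 uint8, red, green, blue), "mtx" (3x3 intrinsics, pixels), "R" (3x3) and "t" (3): a world point X has camera coordinates R X + t; the wrist camera has in their place "tool_from_camera" (4x4, takes a point from camera to tool coordinates, whose origin is the TCP and whose axes are the flange's). Camera axes: x right, y down, z forward; pixel columns grow to the right and rows downward; lengths in m; the calibration is good to about 2 mm. The wrist camera is an equidistant fisheye: a pixel r from the principal point sees the ray r / f radians off the axis. A picture is of the moment at which its call begins: read the wrist's pose just before it. There is no depth.
- finish_job(): hands the job in; it is judged then, once.
The state is a dict: "time": time; "joint_positions": joint angles; "dq": joint speeds; "joint_efforts": joint torques, N m; "position": TCP position; "orientation": TCP orientation; "force": force on the tool from outside, world axes, zero at the start; "moment": the same for the moment, N m; "gripper_width": finger opening in m; "grip_force": force on a finger pad.
Only numpy, scipy, OpenCV 4.12 (cv2) and the standard library are available. Lean on these libraries where they do the work, as an engineer would, in place of code of your own. Each camera call takes 0.05 s, during which the arm holds its last target. There are 200 camera calls.

## Working session

There is one attempt and no reset: what is moved stays moved. The work goes in short steps, Python scripts to look and compute and a tool call to move; the robot and the scene stay as the last step left them, time stands still between calls to the robot, and variables do not carry over. Pictures are saved under pics/ and viewed, at most 10 in all, crops included, and the job is handed in when it is done.

Besides the shell and the picture viewer there is one more tool, called after "Emit:" as a command line: name --argument value ..., lists and objects as JSON in quotes. send_rows: Moves the arm, as the interface text tells. Its arguments: {"type":"object","properties":{"deltas":{"type":"array","items":{"type":"array"}},"gripper":{"type":"number"},"newtons":{"type":"number"}},"required":["deltas"]}

```bash
mkdir -p pics; python3 - <<'E'
from station import monitor, optics
import cv2,numpy as np
s=monitor.read_state();print({k:np.round(v,3).tolist() for k,v in s.items()})
for n in("scene","side","wrist"):
    d=optics.snapshot(n);cv2.imwrite(f"pics/{n}0.png",d["frame"][:,:,::-1])
    np.savez(f"{n}0.npz",**d)
    print(n,{k:np.round(v,4).tolist() for k,v in d.items() if k!="frame"})
E
```

```text
{'time': 0.0, 'joint_positions': [-1.293, 0.384, 0.044, 1.6, -0.018, 1.161, -0.05], 'dq': [0.0, 0.0, -0.0, -0.0, 0.0, 0.001, 0.001], 'joint_efforts': [-0.001, -43.346, 1.025, -24.951, 0.011, 0.011, 0.0], 'position': [0.238, 0.604, 0.23], 'orientation': [0.187, 0.982, -0.001, -0.0], 'force': [0.064, 0.493, -0.141], 'moment': [-0.054, 0.012, 0.037], 'grip_force': 0.0, 'gripper_width': 0.086}
scene {'mtx': [[390.2754, 0.0, 322.2388], [0.0, 390.2754, 191.9222], [0.0, 0.0, 1.0]], 'R': [[0.8132, -0.5817, 0.019], [-0.4147, -0.6021, -0.6823], [0.4083, 0.547, -0.7308]], 't': [-0.5377, 0.2911, 0.9159]}
side {'mtx': [[395.4624, 0.0, 326.485], [0.0, 395.4624, 201.716], [0.0, 0.0, 1.0]], 'R': [[-0.9812, -0.1927, -0.0119], [-0.071, 0.4173, -0.906], [0.1795, -0.8881, -0.4231]], 't': [0.611, 0.1709, 0.8215]}
wrist {'mtx': [[309.7069, 0.0, 319.1053], [0.0, 309.7069, 195.9834], [0.0, 0.0, 1.0]], 'tool_from_camera': [[-0.0004, -0.9544, -0.2984, 0.0752], [1.0, -0.0004, -0.0001, -0.0004], [-0.0, -0.2984, 0.9544, -0.1432], [0.0, 0.0, 0.0, 1.0]]}
```

View pics/scene0.png

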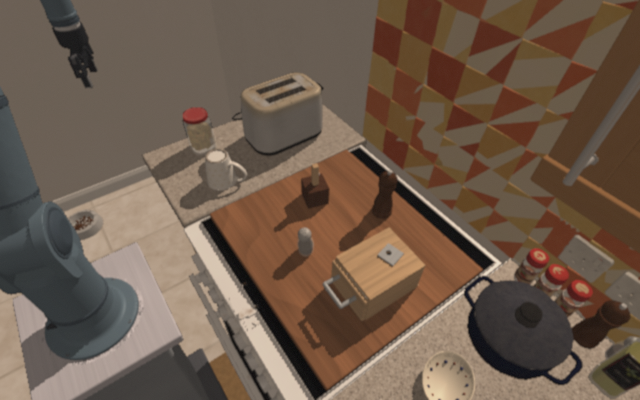

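View pics/side0.png

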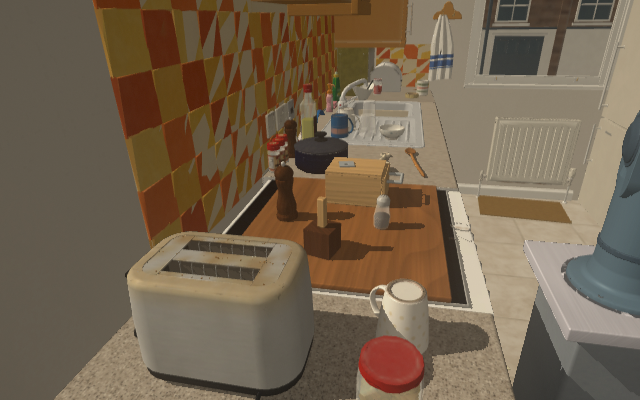

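The scene view shows the stand and rod near (315,190), the shaker at (305,242), the mill at (385,195), and the cabinet at (377,275) with its plate at (390,255). In the side view the stand is at (322,238), the plate at (347,163), the shaker at (382,212) and the mill at (285,192). I'll take enlarged crops for precise points.

```bash
python3 - <<'E'
import cv2,numpy as np
a=cv2.imread("pics/scene0.png")[155:325,280:440];b=cv2.imread("pics/side0.png")[145:270,265:415]
a=cv2.resize(a,None,fx=3.5,fy=3.5,interpolation=cv2.INTER_CUBIC)
cv2.imwrite("pics/crA.png",a)
b=cv2.resize(b,None,fx=4.5,fy=4.5,interpolation=cv2.INTER_CUBIC);cv2.imwrite("pics/crB.png",b)
E
```

```text
(no output)
```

View pics/crA.png

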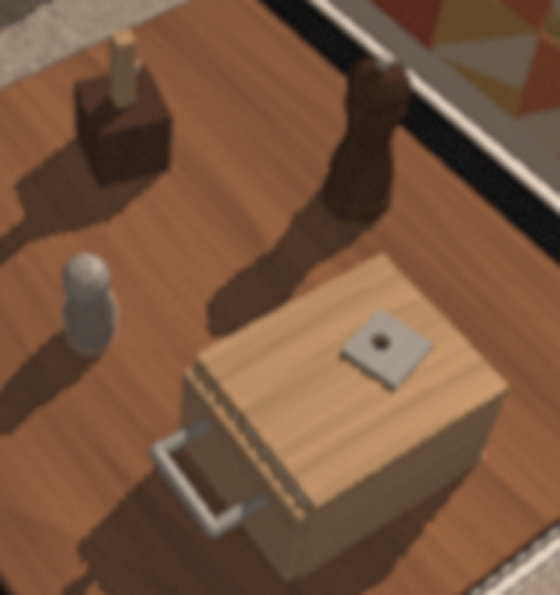

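View pics/crB.png

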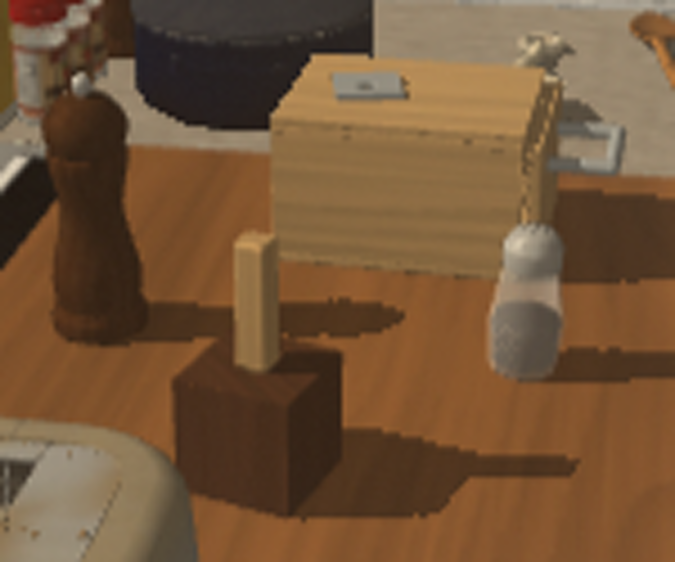

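The crops show the hole at crA (381,342), with the plate corners, cabinet corners and stand corners all readable. I'll fit poses from these points.

```bash
cat > h.py <<'E'
import numpy as np,cv2
from scipy.optimize import least_squares
from scipy.spatial.transform import Rotation as Rn
C={n:np.load(f"{n}0.npz") for n in("scene","side")}
def proj(n,X):
    c=C[n];p=np.atleast_2d(X)@c["R"].T+c["t"];p=p@c["mtx"].T;return p[:,:2]/p[:,2:]
def A(u,v):return "scene",np.array([280+(u+.5)/3.5-.5,155+(v+.5)/3.5-.5])
def B(u,v):return "side",np.array([265+(u+.5)/4.5-.5,145+(v+.5)/4.5-.5])
def fit(fun,obs,x0):
    f=lambda p:np.concatenate([proj(n,fun(p,m))[0]-uv for m,(n,uv) in obs])
    r=least_squares(f,x0,loss="soft_l1");return r.x,np.round(f(r.x).reshape(-1,2),1).tolist()
pt=lambda p,m:p
def body(p,m):
    c,s=np.cos(p[3]),np.sin(p[3]);m=np.array(m)/1000
    return p[:3]+[c*m[0]-s*m[1],s*m[0]+c*m[1],m[2]]
E
python3 - <<'E'
from h import *
x0=[.6,0,.05]
for k,o in dict(rodtop=[A(123,37),B(255,238)],hole=[A(381,342),B(368,86)],
 plate=[A(386,349),B(370,86)],shakertop=[A(86,258),B(533,230)],shakerbot=[A(90,350),B(524,372)],millbot=[A(355,215),B(98,335)]).items():
    x,r=fit(pt,[(0,a) for a in o],x0);print(k,np.round(x,4),r)
cab=[((80,65,100),A(382,254)),((80,-65,100),A(507,384)),((-120,32,70),A(157,451)),((-120,-32,70),A(213,530)),((30,0,104),A(387,351)),
((80,65,100),B(272,118)),((80,65,0),B(275,257)),((80,-65,100),B(312,57)),((30,0,104),B(370,88))]
x,r=fit(body,cab,[.6,-.1,.015,0]);print("cab",np.round(x,4),r)
st=[((0,0,125+10),A(123,37)),((0,0,135),B(255,238)),((-32,32,65),B(288,405)),((32,32,65),B(174,380)),((-32,-32,65),B(342,350)),((-32,32,0),B(288,512)),((-32,32,65),A(76,87)),((32,-32,65),A(170,120))]
for y in(-.6,0,.6):
    X,r=fit(body,st,[.6,.2,.015,y]);print("st",np.round(X,4),r)
E
```

```text
rodtop [ 6.326e-01 -2.000e-04  1.492e-01] [[0.0, -0.0], [0.0, 0.0]]
hole [ 0.6236 -0.3147  0.1183] [[-0.0, 0.0], [-0.1, -0.0]]
plate [ 0.6233 -0.3201  0.1166] [[-0.1, 0.1], [-0.2, -0.1]]
shakertop [ 0.5055 -0.1348  0.1041] [[-0.6, 0.3], [-0.6, -0.2]]
shakerbot [ 0.5034 -0.1462  0.007 ] [[0.6, -0.3], [0.7, 0.2]]
millbot [ 0.7637 -0.157   0.0016] [[0.9, -0.9], [1.1, 0.6]]
cab [ 0.5925 -0.3191  0.013  -0.0377] [[-0.9, 0.6], [-0.1, 1.3], [3.7, -0.7], [3.9, -1.5], [-0.6, -0.4], [0.4, 0.4], [0.1, 1.3], [1.1, -0.5], [0.1, -0.7]]
st [ 0.6322 -0.0019  0.0136 -0.2684] [[0.2, 0.6], [0.4, -0.0], [-0.1, 0.0], [-0.2, -0.5], [0.1, -0.2], [0.2, 1.4], [-0.6, -0.7], [1.1, -0.2]]
st [ 0.6322 -0.0019  0.0136 -0.2684] [[0.2, 0.6], [0.4, -0.0], [-0.1, 0.0], [-0.2, -0.5], [0.1, -0.2], [0.2, 1.4], [-0.6, -0.7], [1.1, -0.2]]
st [ 0.6322 -0.0019  0.0136 -0.2684] [[0.2, 0.6], [0.4, -0.0], [-0.1, 0.0], [-0.2, -0.5], [0.1, -0.2], [0.2, 1.4], [-0.6, -0.7], [1.1, -0.2]]
```

Emit:
send_rows --deltas '[[[0,0,-5],[0,0,0]],[[0,0,-5],[0,0,0]],[[-3.3,-2.3,-3],[0,0,0]],[[-3.3,-2.3,0],[0,0,0]],[[-3.3,-2.3,0],[0,0,0]],[[-3.3,-2.3,0],[0,0,0]],[[-3.3,-2.3,0],[0,0,0]],[[-3.3,-2.3,0],[0,0,0]],[[-3.3,-2.3,0],[0,0,0]],[[-3.3,-2.3,0],[0,0,0]],[[-3.3,-2.3,0],[0,0,0]],[[-3.3,-2.3,0],[0,0,0]],[[-3.3,-2.3,0],[0,0,0]],[[-3.3,-2.3,0],[0,0,0]],[[-3.3,-2.3,0],[0,0,0]],[[-3.3,-2.3,0],[0,0,0]],[[-3.3,-2.3,0],[0,0,0]],[[-2.8,-2.8,0],[0,0,0]]]' --gripper 0 --newtons 40

```text
time: 1.95
position: [0.5888, 0.065, 0.3606]
orientation: [0.186, 0.982, -0.0, -0.0]
force: [0.4, 0.3, -0.2]
gripper_width: 0.085
grip_force: 0.0
```

Emit:
send_rows --deltas '[[[0,0,0],[0,0,-7.2]],[[0,0,0],[0,0,-7.2]],[[0,0,0],[0,0,-7.2]],[[0,0,3],[0,0,0]],[[0,0,3],[0,0,0]],[[0,0,2],[0,0,0]],[[0,0,0],[0,0,0]],[[0,0,0],[0,0,0]]]'

```text
time: 2.75
position: [0.588, 0.0659, 0.2811]
orientation: [-0.001, 1.0, -0.0, -0.0]
force: [-0.1, 0.9, 0.6]
gripper_width: 0.0855
grip_force: 0.0
```

Emit:
send_rows --deltas '[[[-2.2,-3.4,0],[0,0,0]],[[-2.2,-3.4,0],[0,0,0]],[[0,0,0],[0,0,0]],[[0,0,0],[0,0,0]]]'

```text
time: 3.15
position: [0.6335, -0.004, 0.2832]
orientation: [0.001, 1.0, -0.0, 0.002]
force: [-0.6, 0.1, -0.8]
gripper_width: 0.0855
grip_force: 0.0
```

```bash
cat >> h.py <<'E'
def wsnap(name):
    from station import monitor,optics
    s=monitor.read_state();d=optics.snapshot("wrist")
    np.savez(f"{name}.npz",pos=s["position"],q=s["orientation"],**d)
    cv2.imwrite(f"pics/{name}.png",d["frame"][:,:,::-1]);print(s["time"],s["position"])
def wplane(w,uv,z):
    "wrist pixel -> world point on plane z"
    K=w["mtx"];d=(np.array(uv)-K[:2,2])/K[0,0];th=np.hypot(*d)
    r=np.r_[d/max(th,1e-9)*np.sin(th),np.cos(th)];T=w["tool_from_camera"];R=Rn.from_quat(w["q"]).as_matrix()
    o=w["pos"]+R@T[:3,3];r=R@T[:3,:3]@r;return o+r*(z-o[2])/r[2]
E
python3 -c "
from h import *
wsnap('w1')"
```

```text
3.15 [ 0.63352307 -0.00399019  0.28317097]
```

View pics/w1.png

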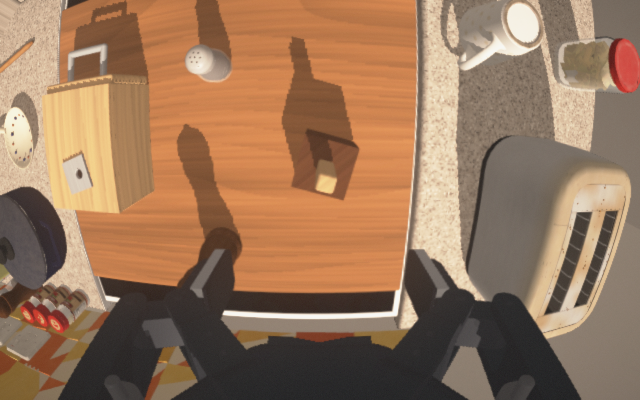

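The wrist view shows the rod top near (326,182) on the stand, and the plate near (78,173) with its hole at about (80,174). I'll enlarge both side by side.

```bash
python3 -c "
import cv2,numpy as np
i=cv2.imread('pics/w1.png')
f=lambda a,k:cv2.resize(a,None,fx=k,fy=k,interpolation=cv2.INTER_CUBIC)
cv2.imwrite('pics/w1c.png',np.hstack([f(i[125:205,285:365],5),f(i[145:201,48:104],400/56)]))"
```

```text
(no output)
```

View pics/w1c.png

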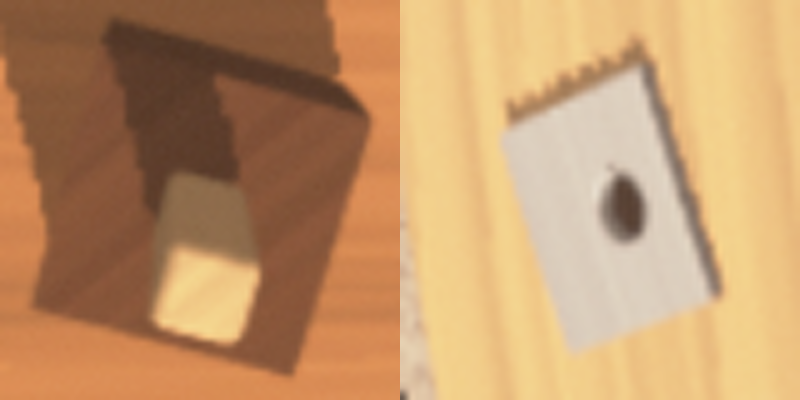

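```bash
python3 - <<'E'
from h import *
w=np.load("w1.npz")
a=lambda u,v:(285+(u+.5)/5-.5,125+(v+.5)/5-.5)
k=400/56
b=lambda u,v:(48+(u-400+.5)/k-.5,145+(v+.5)/k-.5)
P=np.array([wplane(w,a(*c),.150) for c in[(166,243),(262,268),(239,348),(148,323)]]);e=P[1]-P[0];e2=P[2]-P[3]
print("rod",P.mean(0),np.degrees([np.arctan2(v[0],v[1]) for v in(e,e2)]),np.linalg.norm(P-np.roll(P,1,0),axis=1))
S=np.array([wplane(w,a(*c),.080) for c in[(110,45),(368,125),(295,375),(33,307)]]);print("stand",S.mean(0),S[:,:2],np.linalg.norm(S-np.roll(S,1,0),axis=1))
Q=np.array([wplane(w,b(*c),.119) for c in[(502,130),(643,65),(718,297),(572,355)]]);h=wplane(w,b(624,208),.119)
print("plate",Q.mean(0),"hole",h,np.linalg.norm(Q-np.roll(Q,1,0),axis=1))
sh=wplane(w,(205,62),.1);print("shaker",sh)
for c in((70,50),(104,47)):print("handle",wplane(w,c,.085))
E
```

```text
rod [0.63310067 0.00098191 0.15      ] [15.06908627 16.12789332] [0.01563055 0.01827916 0.01594194 0.01765304]
stand [0.63311403 0.00185891 0.08      ] [[ 0.59397226 -0.01868445]
 [ 0.61207004  0.03952121]
 [ 0.67161246  0.02395282]
 [ 0.65480137 -0.03735395]] [0.06362965 0.06095432 0.06154409 0.06356991]
plate [ 0.62473305 -0.31812168  0.119     ] hole [ 0.62400334 -0.31252088  0.119     ] [0.044513   0.04363309 0.04366055 0.04495121]
shaker [ 0.50928713 -0.12722723  0.1       ]
handle [ 0.45428163 -0.34658407  0.085     ]
handle [ 0.46465419 -0.27990181  0.085     ]
```

Emit:
send_rows --deltas '[[[0,0.4,0],[0,0,0]],[[0,0,3],[0,0,7.7]],[[0,0,3],[0,0,7.8]],[[0,0,3],[0,0,0]],[[0,0,1],[0,0,0]],[[0,0,0],[0,0,0]],[[0,0,0],[0,0,0]],[[0,0,0],[0,0,0]]]'

```text
time: 4.0
position: [0.6337, 0.0021, 0.1835]
orientation: [0.134, 0.991, 0.001, 0.002]
force: [0.1, 0.7, -0.7]
gripper_width: 0.0855
grip_force: 0.0
```

Emit:
send_rows --deltas '[[[0,-0.1,3],[0,0,0]],[[0,0,3],[0,0,0]],[[0,0,2.1],[0,0,0]],[[0,0,0],[0,0,0]],[[0,0,0],[0,0,0]]]'

```text
time: 4.5
position: [0.6329, 0.0008, 0.1015]
orientation: [0.134, 0.991, 0.0, 0.001]
force: [0.3, -1.4, 0.5]
gripper_width: 0.0851
grip_force: 0.0
```

Emit:
send_rows --deltas '[[[0,0,0],[0,0,0]],[[0,0,0],[0,0,0]],[[0,0,0],[0,0,0]],[[0,0,0],[0,0,0]],[[0,0,0],[0,0,0]],[[0,0,0],[0,0,0]],[[0,0,0],[0,0,0]],[[0,0,0],[0,0,0]],[[0,0,0],[0,0,0]],[[0,0,0],[0,0,0]]]' --gripper 255 --newtons 40

```text
time: 5.5
position: [0.6322, 0.0011, 0.1006]
orientation: [0.134, 0.991, 0.0, 0.0]
force: [-1.0, 0.6, 5.1]
gripper_width: 0.0178
grip_force: 41.8
```

Emit:
send_rows --deltas '[[[0,0,-0.5],[0,0,0]],[[0,0,-1.5],[0,0,0]],[[0,0,-2],[0,0,0]],[[0,0,-2.5],[0,0,0]],[[0,0,-2.5],[0,0,0]],[[0,0,-2],[0,0,0]],[[0,0,-1],[0,0,0]],[[0,0,0],[0,0,0]],[[0,0,0],[0,0,0]]]'

```text
time: 6.4
position: [0.6312, 0.001, 0.2195]
orientation: [0.134, 0.991, -0.0, -0.001]
force: [0.2, 0.6, -0.1]
gripper_width: 0.0175
grip_force: 41.3
```

Emit:
send_rows --deltas '[[[-0.4,-1.5,0],[0,0,0]],[[-0.8,-3,0],[0,0,0]],[[-1,-4,0],[0,0,0]],[[-1,-4,0],[0,0,0]],[[-1,-4,0],[0,0,0]],[[-1,-4,0],[0,0,0]],[[-1,-4,0],[0,0,0]],[[-0.8,-3.5,0],[0,0,0]],[[-0.5,-2,0],[0,0,0]],[[-0.2,-0.5,0],[0,0,0]],[[0,0,0],[0,0,0]],[[0,0,0],[0,0,0]],[[0,0,0],[0,0,0]],[[0,0,0],[0,0,0]]]'

```text
time: 7.8
position: [0.6258, -0.3113, 0.22]
orientation: [0.133, 0.991, 0.001, -0.0]
force: [-0.6, 0.6, -0.9]
gripper_width: 0.0176
grip_force: 41.4
```

```bash
python3 - <<'E'
from h import *
from station import monitor,optics
s=monitor.read_state();print(s["position"],s["force"])
f=lambda a,k:cv2.resize(a,None,fx=k,fy=k,interpolation=cv2.INTER_CUBIC)
wsnap("w2")
a=cv2.imread("pics/w2.png")[130:280,240:400]
sc=optics.snapshot("scene")["frame"][:,:,::-1];sd=optics.snapshot("side")["frame"][:,:,::-1]
cv2.imwrite("pics/sc2.png",sc);cv2.imwrite("pics/sd2.png",sd)
o=np.vstack([f(a,2)[:300,:320],f(sd[130:190,315:379],5)[:300,:320]])
cv2.imwrite("pics/c2.png",np.hstack([o,cv2.resize(f(sc[215:275,360:408],10),(480,600))]))
E
```

```text
[ 0.62580291 -0.31127179  0.22001534] [-0.55574299  0.60530943 -0.89109156]
7.8 [ 0.62580291 -0.31127179  0.22001534]
```

View pics/c2.png

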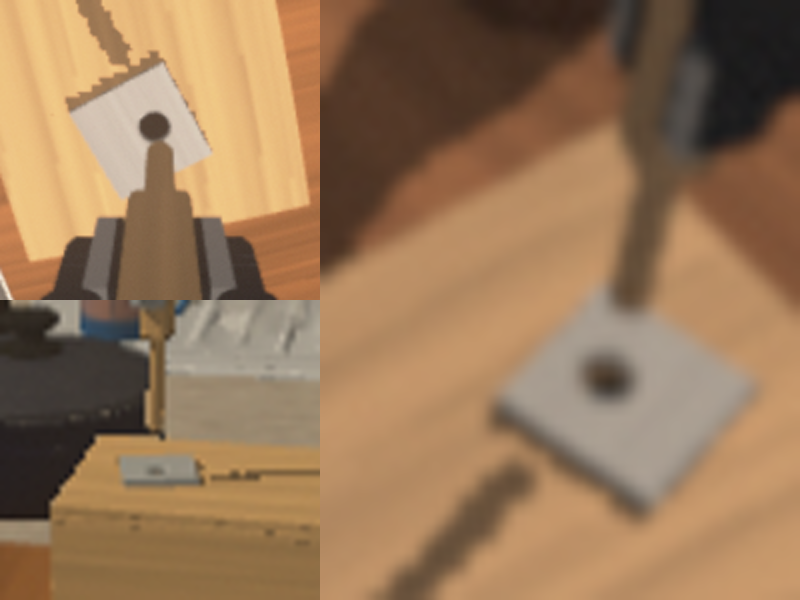

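The composite shows the tip above the plate a little behind the hole: wrist hole at crop (153,126) and tip at (158,143), side tip (155,430) and hole (155,470), scene tip (632,300) and hole (606,375). I'll triangulate the offset between tip and hole.

```bash
python3 - <<'E'
from h import *
w=np.load("w2.npz")
tip,r=fit(pt,[(0,("scene",np.array([390.7,244.3]))),(0,("side",np.array([345.6,155.4])))],[.62,-.31,.14]);print("tip",tip,r)
ho,r=fit(pt,[(0,("scene",np.array([388.15,252.05]))),(0,("side",np.array([345.6,163.6])))],[.62,-.31,.12]);print("hole",ho,r)
print("diff",ho-tip)
h=wplane(w,(316.25,192.75),.119);t=wplane(w,(240+79-.25,130+72-.25),.1455)
print("wrist hole",h,"tip near rim",t)
P=np.array([wplane(w,(240+u/2-.25,130+v/2-.25),.119) for u,v in[(70,110),(163,63),(212,152),(122,198)]]);print("plate",P.mean(0))
E
```

```text
tip [ 0.62665844 -0.31258997  0.14492904] [[-0.2, 0.2], [-0.3, -0.2]]
hole [ 0.6245336  -0.31347568  0.11827506] [[0.2, -0.2], [0.3, 0.2]]
diff [-0.00212484 -0.00088571 -0.02665398]
wrist hole [ 0.62339793 -0.31348726  0.119     ] tip near rim [ 0.62296395 -0.31123588  0.1455    ]
plate [ 0.62465288 -0.31870934  0.119     ]
```

Emit:
send_rows --deltas '[[[0.2,-0.2,0.6],[0,0,0]],[[0,0,0.8],[0,0,0]],[[0,0,0.6],[0,0,0]],[[0,0,0.2],[0,0,0]],[[0,0,0],[0,0,0]],[[0,0,0],[0,0,0]],[[0,0,0],[0,0,0]]]'

```text
time: 8.65
position: [0.6228, -0.3151, 0.1986]
orientation: [0.134, 0.991, -0.0, 0.0]
force: [0.2, -0.9, -0.1]
gripper_width: 0.0177
grip_force: 41.4
```

Emit:
send_rows --deltas '[[[0,0,0.1],[0,0,0]],[[0,0,0.1],[0,0,0]],[[0,0,0.1],[0,0,0]],[[0,0,0.1],[0,0,0]],[[0,0,0],[0,0,0]],[[0,0,0],[0,0,0]]]'

```text
time: 9.25
position: [0.6225, -0.3149, 0.1941]
orientation: [0.134, 0.991, -0.0, -0.0]
force: [0.5, -0.1, -0.1]
gripper_width: 0.0176
grip_force: 41.4
```

Emit:
send_rows --deltas '[[[0,0,0.1],[0,0,0]],[[0,0,0.1],[0,0,0]],[[0,0,0],[0,0,0]],[[0,0,0],[0,0,0]],[[0,0,0],[0,0,0]]]'

```text
time: 9.75
position: [0.6227, -0.3147, 0.1921]
orientation: [0.134, 0.991, 0.0, 0.0]
force: [0.8, 0.6, -0.6]
gripper_width: 0.0175
grip_force: 41.3
```

Emit:
send_rows --deltas '[[[0,0,0.1],[0,0,0]],[[0,0,0.1],[0,0,0]],[[0,0,0],[0,0,0]],[[0,0,0],[0,0,0]],[[0,0,0],[0,0,0]]]'

```text
time: 10.25
position: [0.6226, -0.3145, 0.19]
orientation: [0.134, 0.991, 0.0, -0.0]
force: [0.7, 0.9, -0.7]
gripper_width: 0.0173
grip_force: 41.2
```

Emit:
send_rows --deltas '[[[0,0,0.1],[0,0,0]],[[0,0,0.2],[0,0,0]],[[0,0,0.2],[0,0,0]],[[0,0,0.2],[0,0,0]],[[0,0,0.2],[0,0,0]],[[0,0,0],[0,0,0]],[[0,0,0],[0,0,0]],[[0,0,0],[0,0,0]]]'

```text
time: 11.05
position: [0.6226, -0.3146, 0.1807]
orientation: [0.134, 0.991, 0.0, -0.0]
force: [0.6, 2.8, -1.3]
gripper_width: 0.0175
grip_force: 41.1
```

Emit:
send_rows --deltas '[[[0,0.05,0.1],[0,0,0]],[[0,0,0.1],[0,0,0]],[[0,0,0.1],[0,0,0]],[[0,0,0.1],[0,0,0]],[[0,0,0.1],[0,0,0]],[[0,0,0.1],[0,0,0]],[[0,0,0],[0,0,0]],[[0,0,0],[0,0,0]]]'

```text
time: 11.85
position: [0.6231, -0.3148, 0.1776]
orientation: [0.134, 0.991, 0.0, 0.001]
force: [-1.5, 3.8, 7.2]
gripper_width: 0.0174
grip_force: 42.5
```

Emit:
send_rows --deltas '[[[0,0.05,0.1],[0,0,0]],[[0,0,0.1],[0,0,0]],[[0,0,0.1],[0,0,0]],[[0,0,0],[0,0,0]],[[0,0,0],[0,0,0]]]'

```text
time: 12.35
position: [0.6231, -0.3147, 0.175]
orientation: [0.134, 0.991, -0.0, 0.001]
force: [-3.0, 3.6, 8.6]
gripper_width: 0.0174
grip_force: 42.6
```

Emit:
send_rows --deltas '[[[0,0.05,0.1],[0,0,0]],[[0,0,0.1],[0,0,0]],[[0,0,0.1],[0,0,0]],[[0,0,0],[0,0,0]],[[0,0,0],[0,0,0]]]'

```text
time: 12.85
position: [0.6232, -0.3147, 0.1723]
orientation: [0.134, 0.991, -0.0, 0.001]
force: [-2.1, 3.1, 10.7]
gripper_width: 0.0174
grip_force: 42.8
```

Emit:
send_rows --deltas '[[[0,0,0.1],[0,0,0]],[[0,0,0.1],[0,0,0]],[[0,0,0],[0,0,0]],[[0,0,0],[0,0,0]]]'

```text
time: 13.25
position: [0.6233, -0.3146, 0.1702]
orientation: [0.134, 0.991, -0.0, 0.001]
force: [-2.8, 3.7, 9.9]
gripper_width: 0.0175
grip_force: 42.7
```

```bash
python3 - <<'E'
from h import *
from station import optics
f=lambda a,k:cv2.resize(a,None,fx=k,fy=k,interpolation=cv2.INTER_CUBIC)
wsnap("w3");sc=optics.snapshot("scene")["frame"][:,:,::-1];cv2.imwrite("pics/sc3.png",sc)
n=sc[235:325,310:400].astype(int);o=cv2.imread("pics/sc2.png")[235:325,310:400].astype(int)
print("changed px front",(abs(n-o).max(2)>40)[20:].sum())
E
```

```text
13.25 [ 0.62327387 -0.31463805  0.17024998]
changed px front 1097
```

```bash
python3 - <<'E'
import cv2,numpy as np
f=lambda a,k:cv2.resize(a,None,fx=k,fy=k,interpolation=cv2.INTER_CUBIC)
cv2.imwrite("pics/c3.png",f(cv2.imread("pics/sc3.png")[240:340,300:400],5))
E
```

```text
(no output)
```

View pics/c3.png

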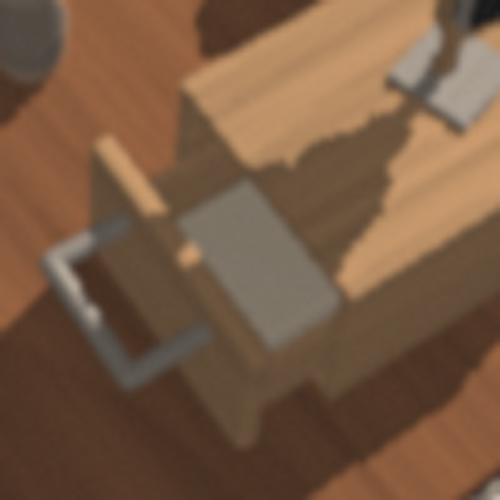

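The drawer has sprung out: its handle bar now runs from crop (47,262) to (130,385). I'll withdraw the rod and go back to the stand.

Emit:
send_rows --deltas '[[[0,0,-0.3],[0,0,0]],[[0,0,-0.6],[0,0,0]],[[0,0,-1],[0,0,0]],[[0,0,-1],[0,0,0]],[[0,0,-1.2],[0,0,0]],[[0,0,-1.2],[0,0,0]],[[0.5,2,0],[0,0,0]],[[1,4,0],[0,0,0]],[[1,4,0],[0,0,0]],[[1,4,0],[0,0,0]],[[1,4,0],[0,0,0]],[[1,4,0],[0,0,0]],[[1,4,0],[0,0,0]],[[0.6,2.5,0],[0,0,0]],[[0.3,1.5,0],[0,0,0]],[[0.1,0.55,0],[0,0,0]],[[0,0,0],[0,0,0]],[[0,0,0],[0,0,0]],[[0,0,0],[0,0,0]],[[0,0,0],[0,0,0]]]'

```text
time: 15.35
position: [0.6318, -0.0012, 0.2202]
orientation: [0.136, 0.991, -0.0, 0.0]
force: [0.4, -0.5, -0.6]
gripper_width: 0.0175
grip_force: 41.4
```

Emit:
send_rows --deltas '[[[0,0,1],[0,0,0]],[[0,0,2],[0,0,0]],[[0,0,2],[0,0,0]],[[0,0,0.8],[0,0,0]],[[0,0,0],[0,0,0]],[[0,0,0],[0,0,0]],[[0,0,0],[0,0,0]],[[0,0,0],[0,0,0]]]'

```text
time: 16.15
position: [0.6328, 0.0009, 0.1634]
orientation: [0.134, 0.991, 0.0, 0.001]
force: [-0.1, 0.5, -0.1]
gripper_width: 0.0177
grip_force: 41.4
```

Back on the original axis; inserting the rod (remaining 6.2 cm).

Emit:
send_rows --deltas '[[[0,0,0.3],[0,0,0]],[[0,0,0.3],[0,0,0]],[[0,0,0.3],[0,0,0]],[[0,0,0.3],[0,0,0]],[[0,0,0],[0,0,0]],[[0,0,0],[0,0,0]]]'

```text
time: 16.75
position: [0.6318, 0.001, 0.1499]
orientation: [0.134, 0.991, -0.0, -0.0]
force: [-1.0, 0.1, -0.3]
gripper_width: 0.0171
grip_force: 41.4
```

Emit:
send_rows --deltas '[[[0,0,0.5],[0,0,0]],[[0,0,0.8],[0,0,0]],[[0,0,0.8],[0,0,0]],[[0,0,0.8],[0,0,0]],[[0,0,0.8],[0,0,0]],[[0,0,0.8],[0,0,0]],[[0,0,0.2],[0,0,0]],[[0,0,0.1],[0,0,0]],[[0,0,0],[0,0,0]],[[0,0,0],[0,0,0]]]'

```text
time: 17.75
position: [0.6322, 0.0009, 0.1026]
orientation: [0.134, 0.991, 0.0, 0.0]
force: [0.1, -0.5, -1.4]
gripper_width: 0.0175
grip_force: 41.3
```

Emit:
send_rows --deltas '[[[0,0,0.1],[0,0,0]],[[0,0,0.1],[0,0,0]],[[0,0,0.1],[0,0,0]],[[0,0,0],[0,0,0]],[[0,0,0],[0,0,0]],[[0,0,0],[0,0,0]]]'

```text
time: 18.35
position: [0.6322, 0.001, 0.1006]
orientation: [0.134, 0.991, 0.0, 0.0]
force: [-2.6, 0.8, 6.0]
gripper_width: 0.0169
grip_force: 42.3
```

Seated (same height as at the start, and it is pushing back). Releasing and lifting clear.

Emit:
send_rows --deltas '[[[0,0,0],[0,0,0]],[[0,0,0],[0,0,0]],[[0,0,0],[0,0,0]],[[0,0,0],[0,0,0]],[[0,0,0],[0,0,0]],[[0,0,0],[0,0,0]],[[0,0,0],[0,0,0]],[[0,0,-2],[0,0,0]],[[0,0,-4],[0,0,0]],[[0,0,-5],[0,0,0]],[[0,0,-5],[0,0,0]],[[0,0,-2],[0,0,0]],[[0,0,0],[0,0,0]],[[0,0,0],[0,0,0]]]' --gripper 0

```text
time: 19.75
position: [0.6317, 0.001, 0.279]
orientation: [0.134, 0.991, 0.0, 0.0]
force: [-1.0, 0.4, 0.1]
gripper_width: 0.0852
grip_force: 0.0
```

```bash
python3 - <<'E'
from h import *
from station import optics
f=lambda a,k:cv2.resize(a,None,fx=k,fy=k,interpolation=cv2.INTER_CUBIC)
wsnap("w4");w=cv2.imread("pics/w4.png")
for n in("scene","side"):cv2.imwrite(f"pics/{n}4.png",optics.snapshot(n)["frame"][:,:,::-1])
sc=cv2.imread("pics/scene4.png");sd=cv2.imread("pics/side4.png")
L=np.vstack([f(sd[185:260,295:370],4),f(sc[255:330,300:375],4)])
cv2.imwrite("pics/c4.png",np.hstack([L,f(w[0:240,0:200],2.5)]))
def ray(n,uv,z):
    c=C[n];o=-c["R"].T@c["t"];r=c["R"].T@np.linalg.inv(c["mtx"])@np.r_[uv,1];return o+r*(z-o[2])/r[2]
for uv in((309,292),(325.6,316.6)):print(ray("scene",uv,.085))
E
```

```text
19.75 [0.63172172 0.00099379 0.27903753]
[ 0.42414804 -0.27764043  0.085     ]
[ 0.42053014 -0.34611174  0.085     ]
```

View pics/c4.png

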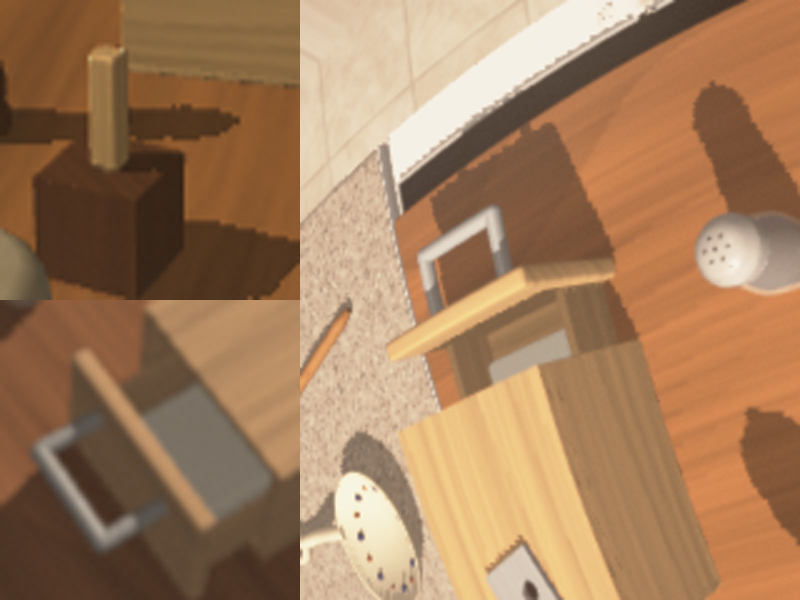

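The rod stands upright and home in the stand, the drawer is about 35 mm out, and the bar centre is near (0.4225, -0.312). I'll move over it, turning the tool so that it closes along x.

Emit:
send_rows --deltas '[[[0.6,-1.8,0],[0,0,0]],[[1.2,-3.6,0],[0,0,0]],[[1.2,-3.6,0],[0,0,0]],[[1.2,-3.6,0],[0,0,0]],[[1.2,-3.6,0],[0,0,0]],[[1.2,-3.6,0],[0,0,0]],[[1.2,-3.6,0],[0,0,0]],[[1.2,-3.6,0],[0,0,0]],[[1.2,-3.6,0],[0,0,0]],[[1.0,-3.6,0],[0,0,0]],[[0.6,-1.5,0],[0,0,0]]]' --gripper 180

```text
time: 21.0
position: [0.4179, -0.3164, 0.2784]
orientation: [0.138, 0.99, -0.001, -0.001]
force: [-0.5, -0.1, -0.1]
gripper_width: 0.0248
grip_force: 0.0
```

Emit:
send_rows --deltas '[[[0,0,0],[0,0,8.5]],[[0,0,0],[0,0,8.5]],[[0,0,0],[0,0,8.5]],[[0,0,0],[0,0,8.5]],[[0,0,0],[0,0,8.5]],[[0,0,0],[0,0,8.5]],[[0,0,0],[0,0,8.5]],[[0,0,0],[0,0,8.5]],[[0,0,0],[0,0,8.5]],[[0,0,0],[0,0,0]],[[0,0,0],[0,0,0]],[[0,0,0],[0,0,0]]]'

```text
time: 22.2
position: [0.4225, -0.3119, 0.2788]
orientation: [0.718, 0.696, -0.0, -0.0]
force: [0.4, -0.0, -0.0]
gripper_width: 0.0251
grip_force: 0.0
```

```bash
python3 - <<'E'
from h import *
w=np.load("w4.npz")
for c in((51.2,102.8),(77.2,86)):print("bar w4",wplane(w,c,.088))
wsnap("w5");w=np.load("w5.npz");R=Rn.from_quat(w["q"]).as_matrix();print(R[:,1])
cv2.imwrite("pics/c5.png",w["frame"][:,:,::-1])
E
```

```text
bar w4 [ 0.4251967  -0.33630566  0.088     ]
bar w4 [ 0.42706829 -0.27558732  0.088     ]
22.2 [ 0.42245784 -0.31192342  0.27878417]
[ 9.99481359e-01 -3.21942017e-02 -7.39302531e-04]
```

View pics/c5.png

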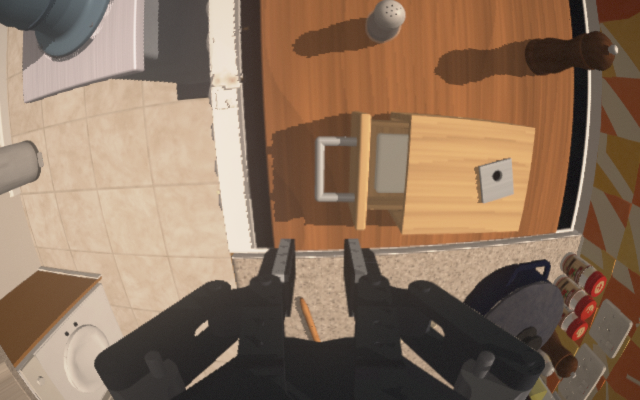

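The wrist view shows the bar centred between the fingers at column 321 (about 2 mm towards +x), rows 140–198. Going down over it.

Emit:
send_rows --deltas '[[[0,0.2,3],[0,0,0]],[[0,0,4],[0,0,0]],[[0,0,4],[0,0,0]],[[0,0,3],[0,0,0]],[[0,0,2],[0,0,0]],[[0,0,1],[0,0,0]],[[0,0,0.5],[0,0,0]],[[0,0,0.5],[0,0,0]],[[0,0,0],[0,0,0]],[[0,0,0],[0,0,0]]]'

```text
time: 23.25
position: [0.4259, -0.3123, 0.1001]
orientation: [0.719, 0.695, 0.0, 0.001]
force: [0.0, -0.2, -0.2]
gripper_width: 0.0253
grip_force: 0.0
```

Emit:
send_rows --deltas '[[[0,0,0.5],[0,0,0]],[[0,0,0.5],[0,0,0]],[[0,0,0.5],[0,0,0]],[[0,0,0.5],[0,0,0]],[[0,0,0.5],[0,0,0]],[[0,0,0.5],[0,0,0]],[[0,0,0.3],[0,0,0]],[[0,0,0],[0,0,0]],[[0,0,0],[0,0,0]]]'

```text
time: 24.15
position: [0.4251, -0.312, 0.0661]
orientation: [0.719, 0.695, -0.0, -0.0]
force: [-0.3, -0.6, 0.8]
gripper_width: 0.0255
grip_force: 0.0
```

Emit:
send_rows --deltas '[[[0,0,0],[0,0,0]],[[0,0,0],[0,0,0]],[[0,0,0],[0,0,0]],[[0,0,0],[0,0,0]],[[0,0,0],[0,0,0]],[[0,0,0],[0,0,0]],[[0,0,0],[0,0,0]]]' --gripper 255 --newtons 30

```text
time: 24.85
position: [0.4251, -0.312, 0.0663]
orientation: [0.719, 0.695, -0.0, 0.0]
force: [-1.9, 0.1, 5.0]
gripper_width: 0.0088
grip_force: 29.4
```

Emit:
send_rows --deltas '[[[0,-0.4,0],[0,0,0]],[[0,-0.6,0],[0,0,0]],[[0,-0.6,0],[0,0,0]],[[0,-0.6,0],[0,0,0]],[[0,-0.6,0],[0,0,0]],[[0,-0.4,0],[0,0,0]],[[0,-0.3,0],[0,0,0]],[[0,0,0],[0,0,0]],[[0,0,0],[0,0,0]]]'

```text
time: 25.75
position: [0.3897, -0.3105, 0.0663]
orientation: [0.719, 0.695, -0.0, -0.001]
force: [0.2, 0.6, 4.9]
gripper_width: 0.0086
grip_force: 29.7
```

Emit:
send_rows --deltas '[[[0,-0.2,0],[0,0,0]],[[0,-0.2,0],[0,0,0]],[[0,-0.2,0],[0,0,0]],[[0,0,0],[0,0,0]],[[0,0,0],[0,0,0]]]'

```text
time: 26.25
position: [0.3874, -0.3105, 0.0664]
orientation: [0.718, 0.696, 0.001, 0.002]
force: [8.1, -0.4, -3.1]
gripper_width: 0.0088
grip_force: 29.3
```

Emit:
send_rows --deltas '[[[0,-0.2,0],[0,0,0]],[[0,-0.2,0],[0,0,0]],[[0,0,0],[0,0,0]],[[0,0,0],[0,0,0]]]'

```text
time: 26.65
position: [0.3874, -0.3106, 0.0666]
orientation: [0.718, 0.696, 0.002, 0.006]
force: [14.0, -0.6, -11.3]
gripper_width: 0.0091
grip_force: 29.2
```

Emit:
send_rows --deltas '[[[0,0.3,0],[0,0,0]],[[0,0.2,0],[0,0,0]],[[0,0,0],[0,0,0]]]'

```text
time: 26.95
position: [0.3874, -0.3105, 0.0664]
orientation: [0.718, 0.696, 0.001, 0.001]
force: [5.7, -0.3, -1.7]
gripper_width: 0.0087
grip_force: 30.0
```

Emit:
send_rows --deltas '[[[0,0,0],[0,0,0]],[[0,0,0],[0,0,0]],[[0,0,0],[0,0,0]],[[0,0,0],[0,0,0]],[[0,0,0],[0,0,0]]]' --gripper 180

```text
time: 27.45
position: [0.3844, -0.3105, 0.066]
orientation: [0.719, 0.695, -0.0, -0.0]
force: [-0.3, 0.5, -0.1]
gripper_width: 0.0255
grip_force: 0.0
```

Emit:
send_rows --deltas '[[[0,0,-1],[0,0,0]],[[0,0,-2],[0,0,0]],[[0,0,-3],[0,0,0]],[[0,0,-4],[0,0,0]],[[0,0,-4],[0,0,0]],[[0,0,-4],[0,0,0]],[[0,0,-3],[0,0,0]],[[0,0,0],[0,0,0]],[[0,0,0],[0,0,0]],[[0,0,0],[0,0,0]]]'

```text
time: 28.45
position: [0.3843, -0.3099, 0.2751]
orientation: [0.719, 0.695, -0.0, -0.001]
force: [0.3, 0.4, -0.6]
gripper_width: 0.0252
grip_force: 0.0
```

```bash
python3 - <<'E'
from h import *
from station import optics,monitor
wsnap("w6");w=np.load("w6.npz");w5=np.load("w5.npz")
# bar column: bright pixels along rows 150-190 in both wrist pictures
for n,q in(("w5",w5),("w6",w)):
    g=q["frame"][160:185].astype(int).mean(0);print(n,[(i,*g[i].astype(int)) for i in range(270,400,4)])
sd=optics.snapshot("side")["frame"][:,:,::-1]
a=cv2.imread("pics/side0.png")
for nm,(y0,y1,x0,x1) in dict(rod=(195,262,300,345),shaker=(192,232,372,392),mill=(160,222,272,300),mug=(278,345,368,430)).items():
    print(nm,(abs(a[y0:y1,x0:x1].astype(int)-sd[y0:y1,x0:x1]).max(2)>40).sum())
E
```

```text
28.45 [ 0.3842855  -0.30993473  0.27513076]
w5 [(270, np.int64(151), np.int64(100), np.int64(67)), (274, np.int64(104), np.int64(73), np.int64(54)), (278, np.int64(101), np.int64(71), np.int64(52)), (282, np.int64(102), np.int64(71), np.int64(51)), (286, np.int64(108), np.int64(74), np.int64(52)), (290, np.int64(103), np.int64(71), np.int64(51)), (294, np.int64(105), np.int64(71), np.int64(49)), (298, np.int64(104), np.int64(71), np.int64(49)), (302, np.int64(106), np.int64(72), np.int64(49)), (306, np.int64(108), np.int64(73), np.int64(50)), (310, np.int64(111), np.int64(74), np.int64(50)), (314, np.int64(105), np.int64(77), np.int64(60)), (318, np.int64(161), np.int64(150), np.int64(138)), (322, np.int64(210), np.int64(196), np.int64(180)), (326, np.int64(97), np.int64(66), np.int64(46)), (330, np.int64(97), np.int64(67), np.int64(46)), (334, np.int64(100), np.int64(69), np.int64(47)), (338, np.int64(102), np.int64(69), np.int64(47)), (342, np.int64(101), np.int64(69), np.int64(47)), (346, np.int64(97), np.int64(66), np.int64(45)), (350, np.int64(105), np.int64(80), np.int64(58)), 
[... 1614 characters left out ...]
(49)), (350, np.int64(102), np.int64(69), np.int64(46)), (354, np.int64(105), np.int64(81), np.int64(58)), (358, np.int64(105), np.int64(82), np.int64(59)), (362, np.int64(129), np.int64(99), np.int64(69)), (366, np.int64(222), np.int64(172), np.int64(115)), (370, np.int64(231), np.int64(184), np.int64(123)), (374, np.int64(134), np.int64(103), np.int64(72)), (378, np.int64(125), np.int64(106), np.int64(87)), (382, np.int64(147), np.int64(135), np.int64(119)), (386, np.int64(154), np.int64(141), np.int64(124)), (390, np.int64(154), np.int64(142), np.int64(124)), (394, np.int64(154), np.int64(141), np.int64(124)), (398, np.int64(154), np.int64(142), np.int64(125))]
rod 0
shaker 5
mill 0
mug 0
```

```bash
python3 -c "
from station import finish_job
print(finish_job())"
```

```text
the job is handed in; nothing more can be done
None
```

The job is handed in: the catch was pressed and the drawer sprang out, the rod is back fully home in its stand, and the drawer is pulled to its stop, with the shaker, mill and mug unmoved in the last side picture.

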